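# Load a slide cassette on end into the roller feed lane

## Robot

A 6-joint arm with a two-finger parallel gripper is mounted at the origin on a cart in front of the work surface, level with it; the furniture and walls round the work are solid. World frame = base frame: x ahead of the robot, y to its left, z up, the work surface at z = 0. Lengths are in m, angles in rad, forces in N, time in s.
With the tool pointing down it reaches from about 0.275 to 1 m from the base axis. Payload 8.4 kg.
Tool frame: the origin (TCP) lies at the very end of the fingers, on their centre line; the grasp point (between the pads) lies manip.grasp_offset behind it (manip.grasp_offset is the distance from the TCP to the grasp point, in m); z points along the fingers, y is the line along which they close (so a half turn about z gives the same grasp; the last joint's range is limited). The gripper opens to 85 mm and grips with 20 to 120 N. Pads are 22 mm wide; open, the fingers measure 114 mm over their backs; the gripper's body (76 mm by 85 mm) begins 54 mm behind the grasp point. The pads swing forward as they close: fully open they stand 13 mm farther back than shut.
Start: joints at [1.148, 0.353, 1.633, -0, 1.155, -0.002], TCP at [0.255, 0.57, 0.231] pointing down, gripper open.
Joint ranges: [-2.63, 2.63], [-0.92, 2.1], [0.06, 2.66], [-1.3, 4.44], [0, 2.69], [-3.02, 3.02]. Speed limits (rad/s): [2.22, 2.22, 2.79, 3.14, 3.14, 3.14].

## Interface

Orientations are given as a rotation vector (axis times angle).
In Python, from bench import manip, ticket, read_camera gives the robot as it stands (manip), with the cameras as plain functions and the job (ticket).
- The arm moves only by the shell command python3 steer.py 'ROWS' [FORCE]. ROWS is 1 to 5 rows, one to a line, with the numbers parted by spaces; each row has 7 numbers: dx, dy, dz in shares of the most that a row can go, 1 being 62.5 mm, then a rotation vector rx, ry, rz in a scale on which 1.0 is pi/2 rad, then the opening from 0.0 (shut) to 1.0 (fully open); each row shifts and turns the commanded pose from where the row before left it, along the tool's axes as they then stand; what a row does not reach is not made up. A row lasts 1/8 s, in which the tool goes at most 0.0625 m and 0.188 rad, less where a joint would pass 70% of its speed; a pose out of reach is approached as far as the arm can. The fingers move at their own pace and stop on an object; FORCE is the grip in N (left out, the last holds). Time passes only in rows, so rows that do not move let the fingers close. It prints the time, the measured TCP pose, the force, the opening and the grip force at its end. Shift and turn numbers lie between -1 and 1, and a call with a number outside is refused. Input that does not fit is refused with a message, and nothing moves.
- manip.observe(): the state, without advancing time (a new reading comes with each control period).
- read_camera(name): name is "scene" or "top" or "wrist"; returns a dict with "color" (400x640x3 uint8, red, green, blue), "camera_matrix" (3x3 intrinsics, pixels), "cam_to_world" (4x4, takes a point from camera to world coordinates). Camera axes: x right, y down, z forward; pixel columns grow to the right and rows downward; lengths in m; the calibration is good to about 2 mm. A picture is of the moment at which its call begins. There is no depth.
- ticket.close_job(): hands the job in; it is judged then, once.
The state is a dict: "time": time; "qpos": joint angles; "joint_velocities": joint speeds; "joint_torque": joint torques, N m; "position": TCP position; "ee_rot": TCP orientation; "force": force on the tool from outside, world axes, zero at the start; "torque": the same for the moment, N m; "width": opening from 0.0 (shut) to 1.0 (fully open); "finger_force": force on a finger pad.
Only numpy, scipy, OpenCV 4.12 (cv2) and the standard library are available. Lean on these libraries where they do the work, as an engineer would, in place of code of your own. Each camera call takes 0.05 s, during which the arm holds its last target. There are 200 camera calls.

## Task

Pick up the slide cassette that lies flat on the table and stand it on one of its short ends on the rollers at the upper end of the sloped roller lane, its wide faces towards the lane's side plates; lower it onto the rollers before you let go. Let go there, so that it rolls down by itself and comes to rest standing against the stop plate at the lower end: do not carry or push it down the lane. Leave the vial, the rubber blower and the black lens tube where they are.

Things in the scene. Friction and masses are not known exactly. Their poses are not given: they have to be found in the camera images.
- cassette: Slide cassette: closed flat rigid box of mid-grey plastic, blank white panel on its upper face, thin black seam round its sides; 100 x 60 x 20 mm, 0.09 to 0.18 kg. Starts flat on the table. Origin: centre of its underside; x along the 100 mm length, y along the 60 mm width, z along the 20 mm thickness (up at the start). Can be gripped anywhere, across its 60 mm width or its 20 mm thickness.
- deck: Sloped deck of the aluminium roller lane, fixed to the table. Origin: mid-width, on the plane of the roller tops, at the inner face of the stop plate (lower end), 52 mm above the table. x points uphill along the lane, climbing 8 degrees from level; y across it; z square to the rollers, up. The foot plate on the table below it is 264 x 90 mm, in line with the lane.
- load_point (a point): Middle of the upper end of the lane, on the roller tops, 205 mm uphill of the stop: the cassette's middle is to be set down within about 35 mm of here along the lane. 16 rollers, 12 mm thick, 16.5 mm apart, fill the lane from 3 to 262 mm; they turn freely with a light drag, so a cassette rolls down by itself within about 3 s.
- lane_mouth (a point): Point 50 mm above load_point (along the deck's z), level with the top edges of the side plates. The side plates are 26 mm apart inside and straight up to 40 mm above the rollers, then flare outwards to a mouth about 42 mm wide at 50 mm; 50 mm wide outside. They run along the whole lane, 0 to 264 mm from the stop. The upper end is open.
- stop_top (a point): Middle of the top edge of the stop plate's inner face at the lower end of the lane, 46 mm above the rollers (along the deck's z). The cassette must roll down to this steel plate.
- vial: Bystander: small standing sample vial with a black cap, 27 mm across, 58 mm tall; origin at the centre of its foot. Loose; leave it.
- blower: Bystander: black rubber air blower standing on its base, 54 mm across, 100 mm tall; origin at the centre of its foot. Loose; leave it.
- tube: Bystander: short black lens tube lying on its side, 62 x 38 x 31 mm; origin at the centre of its underside. Loose; leave it.

How it is judged:
On the way:
1. The cassette stands on a short end on the rollers, between the side plates, at the upper end of the lane (its middle 165 to 245 mm from the stop), while the gripper still holds it (x of cassette in the frame of deck between 0.16 and 0.25 m and y of cassette in the frame of deck between -0.018 and 0.018 m and z of cassette in the frame of deck between 0.043 and 0.058 m and angle between the x axis of cassette and the z axis of deck, either way round below 0.16 rad and angle between the y axis of cassette and the x axis of deck, either way round below 0.2 rad and contact force between cassette and deck above 0.2 N and contact force between the fingers and cassette above 0.5 N), for 0.1 s.
At the end, for the whole second after the job is handed in: The cassette stands on a short end on the rollers, between the side plates, upright to the deck within 0.16 rad (its 60 mm width along the lane within 0.2 rad), against the stop plate (within about 7 mm), at rest and let go (x of cassette in the frame of deck between 0.024 and 0.037 m and y of cassette in the frame of deck between -0.018 and 0.018 m and z of cassette in the frame of deck between 0.043 and 0.058 m and angle between the x axis of cassette and the z axis of deck, either way round below 0.16 rad and angle between the y axis of cassette and the x axis of deck, either way round below 0.2 rad and linear speed of cassette below 0.02 m/s and contact force between the fingers and cassette below 0.1 N); the robot touches nothing.
It fails at once if The cassette is touched by the gripper in the lower part of the lane (its middle under 140 mm from the stop): it must roll down by itself (x of cassette in the frame of deck between -0.05 and 0.14 m and y of cassette in the frame of deck between -0.03 and 0.03 m and z of cassette in the frame of deck below 0.075 m and contact force between the fingers and cassette above 0.3 N).
It fails at once if The vial is shifted by more than 30 mm (distance of vial from where it was at the start of the episode above 0.03 m).
It fails at once if The blower is shifted by more than 30 mm (distance of blower from where it was at the start of the episode above 0.03 m).
It fails at once if The lens tube is shifted by more than 30 mm (distance of tube from where it was at the start of the episode above 0.03 m).
It also fails if it takes over 48 s, if anything falls off the work surface, if the arm or the gripper's body presses on something with over 40 N, if the wrist force passes 120 N, or if a joint passes its speed limit or range.

## Working session

There is one attempt and no reset: what is moved stays moved. The work goes in short steps, Python scripts to look and compute and a shell command to move; the robot and the scene stay as the last step left them, time stands still between calls to the robot, and variables do not carry over. Pictures are saved under pics/ and viewed, at most 10 in all, crops included, and the job is handed in when it is done.

```bash
ls; mkdir -p pics; python3 - <<'E'
from bench import manip, ticket, read_camera
import cv2,json
print(manip.grasp_offset); s=manip.observe(); print(s['time'],s['position'],s['ee_rot'])
for n in("top","scene"):
    d=read_camera(n); cv2.imwrite(f'pics/{n}0.png',d['color'][:,:,::-1]); print(d['camera_matrix'].tolist(),d['cam_to_world'].tolist())
E
```

```text
bench.py
pics
steer.py
0.0187
0.0 [0.25509932 0.57005876 0.23056922] [-6.56005932e-01 -3.07204851e+00  2.07095436e-03]
[[420.54301195070246, 0.0, 320.0472374096099], [0.0, 420.54301195070246, 205.9608177904153], [0.0, 0.0, 1.0]] [[0.024006428773058634, -0.9979554607395977, 0.05923335004523553, 0.47570123112696405], [-0.9993771883829535, -0.022423359831701826, 0.027247537019714434, -0.15548770726712954], [-0.025863617638426917, -0.05985057488341579, -0.9978722272760064, 1.183232436186902], [0.0, 0.0, 0.0, 1.0]]
[[495.5599637425756, 0.0, 322.38355558104575], [0.0, 495.5599637425756, 196.3718983711923], [0.0, 0.0, 1.0]] [[0.45640829733998517, -0.6081021199500518, 0.649540820758379, -0.22753540690223478], [-0.8897497813457521, -0.3069425195060358, 0.3378337110391343, -0.5552708839160981], [-0.006065699827895465, -0.7321189120843279, -0.6811498409704418, 0.9163804913828718], [0.0, 0.0, 0.0, 1.0]]
```

View pics/top0.png

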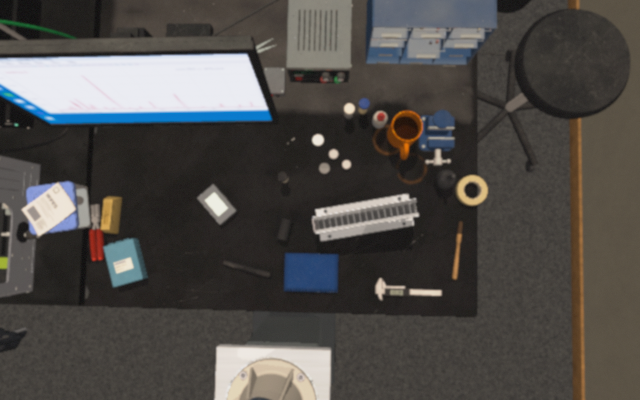

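View pics/scene0.png

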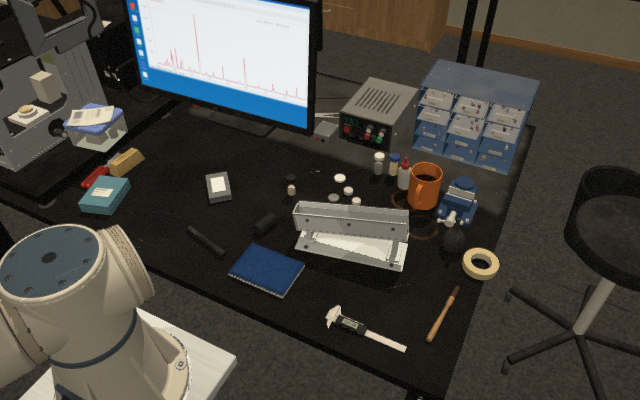

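The top view shows the cassette at about (216,204), the lane from (313,222) to (417,208), the vial at (284,178), the tube at (284,230) and the blower at (446,180). I'll enlarge the cassette and the lane.

```bash
python3 - <<'E'
import cv2,numpy as np
t=cv2.imread('pics/top0.png');s=cv2.imread('pics/scene0.png')
r=lambda a,k:cv2.resize(a,None,fx=k,fy=k,interpolation=cv2.INTER_CUBIC)
g=lambda a:np.clip(255*(a/255.)**.6,0,255).astype('uint8')
a=np.zeros((560,780,3),'uint8')
A=r(t[178:230,190:245],5); a[:260,:275]=A          # cassette top x5, origin (190,178)
B=r(s[165:210,195:240],5); a[:225,285:510]=B        # cassette scene x5, origin (195,165)
C=r(t[185:250,300:430],6); cv2.imwrite('pics/c1.png',g(C))
D=r(s[190:280,280:420],2); a[280:460,:280]=D
cv2.imwrite('pics/c0.png',g(a))
cv2.imwrite('pics/c2.png',g(r(s[190:280,280:420],5.7)))
E
```

```text
(no output)
```

View pics/c0.png

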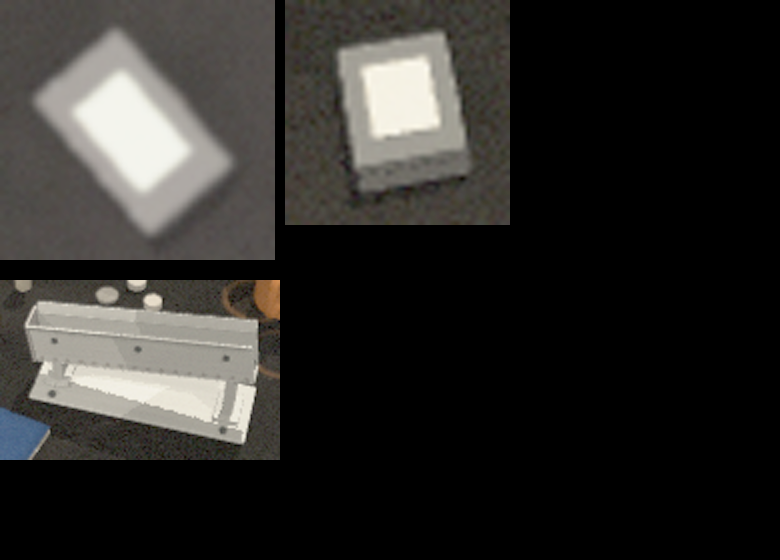

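View pics/c1.png

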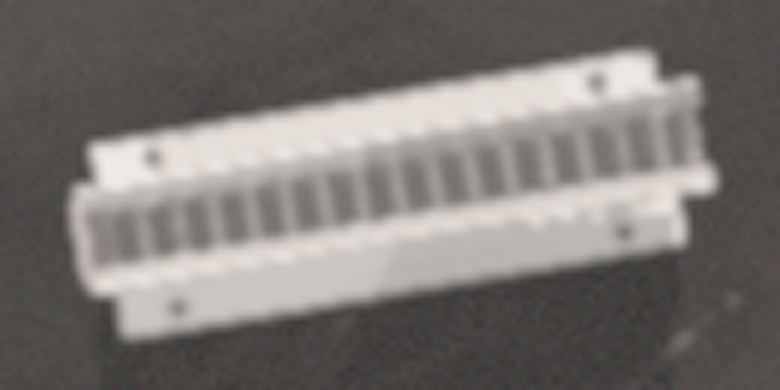

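View pics/c2.png

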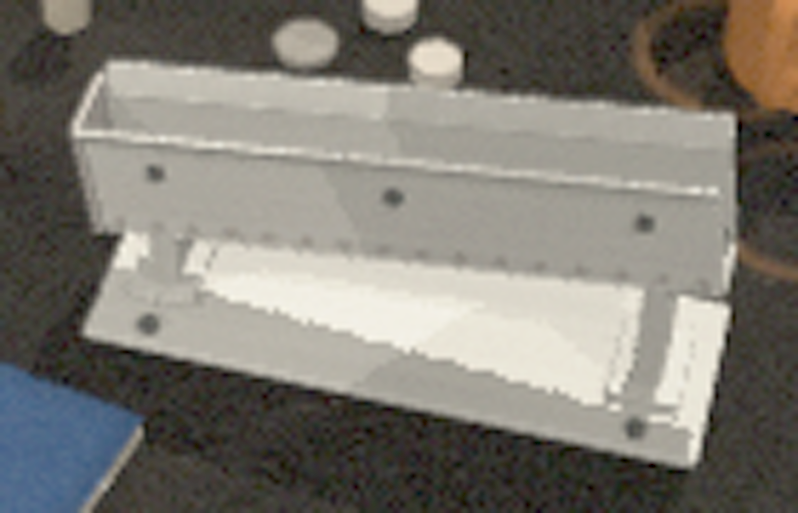

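Cassette corners are clear: in c0's left crop (115,28), (33,100), (152,237), (233,160), plus matching scene corners. The lane is closed by the stop at its left end, and the open, upper end is at the right (taller post). Next, fit the poses.

```bash
cat > h.py <<'E'
import numpy as np
from scipy.spatial.transform import Rotation as R
from scipy.optimize import least_squares
K={'top':(420.543,320.047,205.961),'scene':(495.56,322.384,196.372)}
T={'top':np.array([[0.024006428773058634,-0.9979554607395977,0.05923335004523553,0.47570123112696405],[-0.9993771883829535,-0.022423359831701826,0.027247537019714434,-0.15548770726712954],[-0.025863617638426917,-0.05985057488341579,-0.9978722272760064,1.183232436186902]]),
'scene':np.array([[0.45640829733998517,-0.6081021199500518,0.649540820758379,-0.22753540690223478],[-0.8897497813457521,-0.3069425195060358,0.3378337110391343,-0.5552708839160981],[-0.006065699827895465,-0.7321189120843279,-0.6811498409704418,0.9163804913828718]])}
def proj(n,P):
    c=(np.atleast_2d(P)-T[n][:,3])@T[n][:,:3]; f,u,v=K[n]
    return c[:,:2]/c[:,2:]*f+[u,v]
def ray(n,uv,z):
    f,u,v=K[n]; d=T[n][:,:3]@[(uv[0]-u)/f,(uv[1]-v)/f,1]; o=T[n][:,3]
    return o+d*(z-o[2])/d[2]
def pose(p,z,pitch=0):
    return R.from_euler('ZY',[p[2],pitch]),np.array([p[0],p[1],z])
def fit(obs,z,pitch,p0):
    def res(p):
        r,t=pose(p,z,pitch)
        return np.concatenate([(proj(n,r.apply(P)+t)-uv)[0] for n,P,uv in obs])
    s=least_squares(res,p0,loss='soft_l1'); return s.x,res(s.x).reshape(-1,2)
E
cat > m.py <<'E'
from h import *
px=lambda u,v,k,o:np.array([(u+.5)/k-.5+o[0],(v+.5)/k-.5+o[1]])
np.set_printoptions(precision=4,suppress=True)
ct=[px(u,v,5,(190,178)) for u,v in [(115,28),(33,100),(152,237),(233,160)]]
print([ray('top',c,.02) for c in ct])
cs=[px(u-285,v,5,(195,165)) for u,v in [(338,48),(445,32),(470,156),(357,170)]]
print([ray('scene',c,.02) for c in cs])
# cassette: x axis chosen along from upper-left short edge to lower-right
L,W=.05,.03
obs=[('top',[-L,-W,.02],ct[0]),('top',[-L,W,.02],ct[1]),('top',[L,W,.02],ct[2]),('top',[L,-W,.02],ct[3])]
def flip(o): return [(n,[P[0],-P[1],P[2]],u) for n,P,u in o]
c=np.mean([ray('top',q,.02) for q in ct],0); d=ray('top',ct[2],.02)-ray('top',ct[1],.02)
y0=np.arctan2(d[1],d[0])
sc=[('scene',[-L,W,.02],cs[0]),('scene',[-L,-W,.02],cs[1]),('scene',[L,-W,.02],cs[2]),('scene',[L,W,.02],cs[3])]
for o in (obs+sc,flip(obs+sc),obs,flip(obs)):
    p,e=fit(o,0,0,[c[0],c[1],y0]); print('cas',p,np.degrees(p[2]),abs(e).max(),e.ravel())
k=lambda u,v:px(u,v,6,(300,185)); s=lambda u,v:px(u,v,5.7,(280,190))
lt=[('top',[.264,.025,.05],k(698,80)),('top',[.264,-.025,.05],k(715,190)),('top',[0,.025,.05],k(74,190)),('top',[0,-.025,.05],k(90,293))]
ls=[('scene',[.264,.025,.05],s(735,115)),('scene',[.264,-.025,.05],s(722,192)),('scene',[0,.025,.05],s(108,62)),('scene',[0,-.025,.05],s(72,133))]
for o in (lt,ls,lt+ls):
    p,e=fit(o,.052,-np.radians(8),[.45,-.15,-1.4]); print('deck',p,np.degrees(p[2]),e.ravel())
fp=[ray('top',k(*q),.006) for q in [(90,143),(652,50),(687,245),(120,340)]]
for a,b in((0,1),(3,2)):
    d=fp[b]-fp[a];print('foot',np.linalg.norm(d),np.degrees(np.arctan2(d[1],d[0])))
print('footc',np.mean(fp,0))
for n,uv,z in(('vial',(284,178),.0),('tube',(284,230),.03),('blower',(446,180),.05)):print(n,ray('top',uv,z))
E
python3 m.py
```

```text
[array([0.6018, 0.1786, 0.02  ]), array([0.5604, 0.2232, 0.02  ]), array([0.4855, 0.1533, 0.02  ]), array([0.5294, 0.1096, 0.02  ])]
[array([0.5606, 0.2233, 0.02  ]), array([0.599 , 0.1779, 0.02  ]), array([0.5203, 0.1062, 0.02  ]), array([0.4842, 0.1534, 0.02  ])]
cas [ 0.5428  0.166  -3.4546] -197.93310362072626 36.20118891656642 [ -0.2232   0.7891  36.2012  -6.6011   0.158   -0.1763 -36.1206   8.1088
  34.3229   6.4159  -0.2577  -0.2395 -35.0312  -8.1778   0.5561  -0.335 ]
cas [ 0.5432  0.1662 -2.3931] -137.1131179822841 1.9854180827252037 [ 0.1081  0.551   0.335   0.3476 -0.301  -0.2599 -0.2665  0.8404  0.0712
  0.3551  0.1502 -0.2868  0.1936 -1.9854  0.2055 -0.5319]
cas [ 0.5436  0.166  -3.4759] -199.15388248322492 36.509555294448035 [  0.2451   0.3938  36.5096  -6.5685  -0.2444  -0.4036 -36.3586   7.4513]
cas [ 0.5443  0.1662 -2.3821] -136.48680569086972 0.7026508863543768 [-0.0805  0.1996  0.2993  0.1689 -0.0428 -0.7027 -0.1635  0.2238]
deck [ 0.4928 -0.1171 -1.3839] -79.29283776989057 [-0.6379 -0.6465  0.0982  0.9188  0.0203 -1.2158  0.4856  0.8167]
deck [ 0.4906 -0.1171 -1.3681] -78.38487868015666 [ 0.603  -1.1729 -0.447   0.8582  0.0341 -0.8811 -0.1333  0.8854]
deck [ 0.4916 -0.1171 -1.3771] -78.90090860980342 [-0.8588 -0.858   0.0134  0.6827 -0.074  -0.7358  0.5225  1.2772  0.6639
 -0.7475 -0.594   1.2718  0.2985 -1.1404 -0.0407  0.5737]
foot 0.26547678096677757 -79.29749912567723
foot 0.2666051020789968 -79.11147813486265
footc [ 0.5175 -0.247   0.006 ]
vial [ 0.6231 -0.019   0.    ]
tube [ 0.4759 -0.0266  0.03  ]
blower [ 0.6205 -0.4616  0.05  ]
```

```bash
cat > g.py <<'E'
from h import *
from bench import manip, ticket, read_camera
np.set_printoptions(precision=4,suppress=True)
PHI=np.radians(45); CY=np.radians(43.1); CC=np.array([.5435,.166,0])
Rd=R.from_euler('ZY',[np.radians(-79.1),-np.radians(8)]); D0=np.array([.4920,-.117,.052])
def frame(a,y): return R.from_matrix(np.c_[np.cross(y,a),y,a])
u=np.array([np.cos(CY),np.sin(CY),0]); n=np.array([0,0,1.]); b=np.cross(n,u)
def pick(s): return frame(-np.sin(PHI)*u-np.cos(PHI)*n,s*b)
xd,yd,zd=Rd.as_matrix().T
def place(s): return frame(-np.sin(PHI)*zd+np.cos(PHI)*yd,-s*xd)
def cur():
    o=manip.observe(); return R.from_rotvec(o['ee_rot']),np.array(o['position']),o
def delta(Rt,gp=None,tcp=None):
    "print rotation (tool axes) and translation in target-tool axes after the turn; gp = grasp point"
    Rc,p,o=cur()
    t=tcp if tcp is not None else gp+Rt.apply([0,0,manip.grasp_offset])
    rv=(Rc.inv()*Rt).as_rotvec()
    print('t',o['time'],'rot',rv,'|',np.linalg.norm(rv),'trans in target axes',Rt.inv().apply(t-p),'in current axes',Rc.inv().apply(t-p),'F',o['force'],'w',o['width'],'q',o['qpos'])
E
python3 - <<'E'
from g import *
o1=T['top'][:,3];o2=T['scene'][:,3]
def dr(n,uv):
    f,a,c=K[n];return T[n][:,:3]@[(uv[0]-a)/f,(uv[1]-c)/f,1]
d1,d2=dr('top',(272,122)),dr('scene',(308,130))
k=np.linalg.lstsq(np.c_[d1,-d2],o2-o1,rcond=None)[0];print('monitor corner',o1+k[0]*d1,o2+k[1]*d2)
G=CC+.026*u+[0,0,.1]
for s in(1,-1):
    print(s,'pick',pick(s).as_matrix()); delta(pick(s),gp=G)
    print('place-pick',(pick(s).inv()*place(s)).as_rotvec())
print(cur()[0].as_matrix())
E
```

```text
monitor corner [0.7527 0.0025 0.1185] [ 0.7548 -0.0013  0.1185]
1 pick [[-0.5163 -0.6833 -0.5163]
 [-0.4831  0.7302 -0.4831]
 [ 0.7071  0.     -0.7071]]
t 0.1 rot [ 0.4585  0.6907 -1.1097] | 1.3851456697656832 trans in target axes [-0.0644 -0.4921  0.1391] in current axes [-0.4333 -0.2391  0.1442] F [0.7231 0.6327 0.1123] w 1.0001140498314538 q [ 1.1476  0.3536  1.634   0.      1.1552 -0.0024]
place-pick [ 0.1498 -1.4841  0.6183]
-1 pick [[ 0.5163  0.6833 -0.5163]
 [ 0.4831 -0.7302 -0.4831]
 [-0.7071 -0.     -0.7071]]
t 0.1 rot [ 0.7661 -0.5086  1.8519] | 2.0676501112610493 trans in target axes [0.0644 0.4921 0.1391] in current axes [-0.4333 -0.2391  0.1442] F [0.7231 0.6327 0.1123] w 1.0001140498314538 q [ 1.1476  0.3536  1.634   0.      1.1552 -0.0024]
place-pick [-0.1498  1.4841  0.6183]
[[-0.9128  0.4085 -0.0005]
 [ 0.4085  0.9128 -0.0011]
 [ 0.     -0.0012 -1.    ]]
```

Units first: shifts go in shares of 62.5 mm and turns go in shares of pi/2 rad. So -0.0547 m is -0.8752, -0.0284 m is -0.4544.

```bash
python3 steer.py '-0.8752 -0.4544 0 0 0 0 1
-0.8752 -0.4544 0 0 0 0 1
-0.8752 -0.4544 0 0 0 0 1
-0.8752 -0.4544 0 0 0 0 1' 80
python3 steer.py '-0.8752 -0.4544 0 0 0 0 1
-0.8752 -0.4544 0 0 0 0 1
-0.8752 -0.4544 0 0 0 0 1
-0.8752 -0.4544 0 0 0 0 1'
python3 -c "from g import *; delta(frame(-n,-b),tcp=np.array([.5625,.1838,.2]))" >>log; 
python3 steer.py '0 0 0 0 0 0.1146 1
0 0 0 0 0 0.1146 1
0 0 0 0 0 0.1146 1
0 0 0 0 0 0.1146 1
0 0 0 0 0 0.1146 1'
python3 steer.py '0 0 0 0 0 0.1146 1
0 0 0 0 0 0.1146 1
0 0 0 0 0 0.1146 1
0 0 0 0 0 0.1146 1
0 0 0 0 0 0.1146 1'
python3 -c "from g import *; delta(frame(-n,-b),tcp=np.array([.5625,.1838,.2]))" >>log; cat log
```

```text
time: 0.6
position: [0.4094, 0.3757, 0.2311]
ee_rot: [-0.656, -3.072, 0.0]
force: [0.5, 1.1, -0.6]
width: 1.001
finger_force: 0.0
time: 1.1
position: [0.5628, 0.1825, 0.2311]
ee_rot: [-0.656, -3.072, -0.0]
force: [0.6, 1.0, 0.3]
width: 0.996
finger_force: 0.0
time: 1.72
position: [0.5617, 0.1842, 0.2309]
ee_rot: [-1.934, -2.475, 0.001]
force: [0.4, 0.6, 0.4]
width: 1.0
finger_force: 0.0
time: 2.35
position: [0.5616, 0.1842, 0.2309]
ee_rot: [-2.819, -1.387, 0.001]
force: [0.0, 0.5, -0.0]
width: 1.001
finger_force: 0.0
t 1.1 rot [-0.0002 -0.0001  1.9685] | 1.9684561713228206 trans in target axes [ 0.0006 -0.0011  0.0311] in current axes [0.0008 0.001  0.0311] F [0.6219 0.9835 0.2626] w 0.9960782694741621 q [ 0.311   0.3019  1.7069  0.0001  1.1331 -0.8389]
t 2.35 rot [-0.0004  0.0007  0.1625] | 0.16253704295493632 trans in target axes [0.0003 0.0009 0.0309] in current axes [0.0002 0.001  0.0309] F [ 0.009   0.5283 -0.0344] w 1.001480078407137 q [0.3144 0.3015 1.7079 0.     1.133  0.9704]
```

To row units: -0.175 rad / 1.5708 = -0.1114.

```bash
python3 steer.py '0 0 0 0 0 0.1035 1
0 0 0 0 -0.1114 0 1
0 0 0 0 -0.1114 0 1
0 0 0 0 -0.1108 0 1'
python3 - <<'E'
from g import *
import json
PH=np.radians(30)
Rc,p,o=cur(); print(o['qpos'],Rc.as_matrix())
# kin model: q1 yaw, shoulder (a1,d1), upper L2, forearm (a3,L4), tool L6
S=[([1.1476,.3536,1.634,0,1.1552,-.0024],[.2551,.5701,.2306]),([.311,.3019,1.7069,.0001,1.1331,-.8389],[.5628,.1825,.2311]),(o['qpos'],p)]
rz=lambda a:R.from_euler('z',a); ry=lambda a:R.from_euler('y',a)
def fk(q,k,s4):
    a1,d1,L2,a3,L4,L6=k; r=rz(q[0]); t=r.apply([a1,0,d1]); r=r*ry(q[1]); t=t+r.apply([0,0,L2])
    r=r*ry(q[2]); t=t+r.apply([a3,0,L4]); r=r*rz(s4*q[3])*ry(q[4]); return t+r.apply([0,0,L6]),r.as_matrix()[:,2]
for s4 in(1,-1):
    f=lambda k:np.concatenate([10*np.concatenate([fk(q,k,s4)[0]-P for q,P in S]),.01*(np.array(k)-[.0,.4,.4,0,.4,.3])])
    r=least_squares(f,[0,.4,.4,0,.4,.3]); print(s4,r.x,r.cost,[np.abs(fk(q,r.x,s4)[0]-P).max() for q,P in S],fk(S[2][0],r.x,s4)[1])
E
```

```text
time: 2.85
position: [0.5623, 0.1845, 0.2319]
ee_rot: [2.656, 1.057, -0.718]
force: [-0.1, 0.8, -0.4]
width: 0.999
finger_force: 0.0
[ 0.4137  0.5876  1.3662 -0.173   1.6884  1.2503] [[ 0.6274  0.6875 -0.3656]
 [ 0.5934 -0.7262 -0.3473]
 [-0.5043  0.0009 -0.8635]]
1 [0.0464 0.356  0.5425 0.1163 0.4787 0.3344] 0.00023543324471830688 [np.float64(0.0013411959557942388), np.float64(0.0013941407351340807), np.float64(7.663036394323086e-05)] [-0.3656 -0.3473 -0.8635]
-1 [ 3.4746  4.9381 -1.3655  4.3837 -0.6732 -0.2918] 0.0417730836261211 [np.float64(0.017637442164800038), np.float64(0.010648265462089995), np.float64(0.008457912059174288)] [-0.5031 -0.0341 -0.8635]
```

```bash
sed -i 's/PHI=np.radians(45)/PHI=np.radians(30)/' g.py; cat > ik.py <<'E'
from g import *
k=[.0464,.356,.5425,.1163,.4787,.3344]
rz=lambda a:R.from_euler('z',a); ry=lambda a:R.from_euler('y',a)
def fk(q):
    a1,d1,L2,a3,L4,L6=k; r=rz(q[0]); t=r.apply([a1,0,d1]); r=r*ry(q[1]); t=t+r.apply([0,0,L2])
    r=r*ry(q[2]); t=t+r.apply([a3,0,L4]); r=r*rz(q[3])*ry(q[4]); t=t+r.apply([0,0,L6]); return t,r*rz(q[5])
Rc,p,o=cur(); q0=np.array(o['qpos']); off=fk(q0)[1].inv()*Rc; print('off',off.as_rotvec())
lo=[-2.63,-.92,.06,-1.3,0,-3.02];hi=[2.63,2.1,2.66,4.44,2.69,3.02]
def ik(Rt,gp,g):
    t=gp+Rt.apply([0,0,.0187])
    f=lambda q:np.r_[10*(fk(q)[0]-t),((fk(q)[1]*off).inv()*Rt).as_rotvec()]
    r=least_squares(f,g,bounds=(lo,hi)); return r.x,r.cost,(k[0],)
q,c,_=ik(pick(-1),CC+.026*u+[0,0,.1],q0);print('pick',q,c)
qq=q
q,c,_=ik(pick(-1),CC+.026*u+[0,0,.017],q0);print('pick low',q,c)
LP=D0+Rd.apply([.205,0,.078])
for h in(.12,0):
    for g in(qq,[-.6,.2,1.5,1.2,1,.5],[-.6,.2,1.5,1.2,1,-2]):
        q,c,_=ik(place(-1),LP+h*zd,g);print('place',h,q,c)
print(LP)
E
python3 ik.py; python3 -c "
from g import *
delta(pick(-1),gp=CC+.026*u+[0,0,.06])"
```

```text
off [0.     0.     1.5708]
pick [ 0.4063  0.759   1.4424 -0.1718  1.4397  1.2909] 5.635848796260368e-30
pick low [ 0.4063  0.8821  1.4348 -0.1756  1.3259  1.3113] 6.494547635700019e-23
place 0.12 [-0.9018  0.2781  2.1806  1.6318  0.83   -0.9207] 7.903287685267706e-31
place 0.12 [-0.9018  0.2781  2.1806  1.6318  0.83   -0.9207] 9.808762147740204e-19
place 0.12 [-0.9018  0.2781  2.1806  1.6318  0.83   -0.9207] 1.0285248312067747e-30
place 0 [-0.92    0.6053  2.1615  1.8763  0.8963 -1.3181] 3.6009166976456766e-28
place 0 [-0.92    0.6053  2.1615  1.8763  0.8963 -1.3181] 1.7729032043668853e-25
place 0 [-0.92    0.6053  2.1615  1.8763  0.8963 -1.3181] 7.58828907605413e-28
[ 0.5283 -0.3057  0.1578]
t 2.85 rot [0.0037 0.0049 0.0046] | 0.007689002068678858 trans in target axes [0.0857 0.0007 0.1678] in current axes [0.0865 0.0004 0.1673] F [-0.0578  0.7812 -0.3876] w 0.9990560360292952 q [ 0.4137  0.5876  1.3662 -0.173   1.6884  1.2503]
```

To row units: 0.042 m is 0.672, 0.0216 m is 0.3456, 0.0049 rad / 1.5708 = 0.0031.

```bash
python3 steer.py '0.3456 0 0.672 0.0024 0.0031 0.0029 1
0.3456 0 0.672 0 0 0 1
0.3456 0 0.672 0 0 0 1
0.3456 0 0.672 0 0 0 1
0 0 0 0 0 0 1'
python3 - <<'E'
from g import *
import cv2
delta(pick(-1),gp=CC+.026*u+[0,0,.06])
d=read_camera('wrist');M=d['cam_to_world'];Km=d['camera_matrix'];im=d['color'][:,:,::-1].copy()
for x,y,z in[(x,y,z) for x in(-.05,.05) for y in(-.03,.03) for z in(.02,)]:
    P=CC+x*u+y*b+[0,0,z]; c=M[:3,:3].T@(P-M[:3,3]); w=Km@(c/c[2]); print(w[:2]); cv2.drawMarker(im,(int(round(w[0])),int(round(w[1]))),(0,0,255),cv2.MARKER_CROSS,12,1)
cv2.imwrite('pics/w0.png',im)
E
```

```text
time: 3.48
position: [0.5529, 0.1774, 0.0395]
ee_rot: [2.664, 1.054, -0.719]
force: [-0.8, -0.2, 0.2]
width: 0.996
finger_force: 0.0
t 3.475 rot [-0.003   0.0024  0.0018] | 0.004264778063762027 trans in target axes [-0.0004  0.0019 -0.0047] in current axes [-0.0005  0.0019 -0.0047] F [-0.8315 -0.2085  0.182 ] w 0.9964778449845599 q [ 0.4068  0.7789  1.4898 -0.1712  1.3766  1.3007]
[363.1183 270.7322]
[285.3158 270.6336]
[383.9671 176.36  ]
[266.9683 176.219 ]
```

View pics/w0.png

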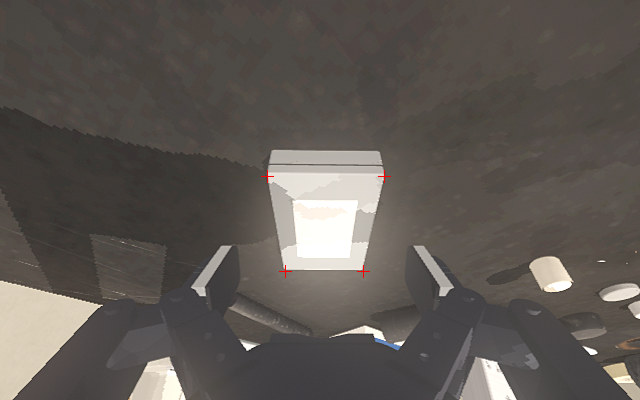

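The wrist view shows the cassette corners within 1–2 px of the predicted marks (267–384,176; 285–363,271), and the fingers straddle it evenly. Descending.

To row units: 0.0145 m is 0.232, 0.0085 m is 0.136.

```bash
python3 steer.py '0.136 0.016 0.232 0 0 0 1
0.136 0.016 0.232 0 0 0 1
0 0 0 0 0 0 1'
python3 steer.py '0.016 0 0.0272 0 0 0 1
0.016 0 0.0272 0 0 0 1
0 0 0 0 0 0 1'
python3 -c "
from g import *
delta(pick(-1),gp=CC+.026*u+[0,0,.017])"
```

```text
time: 3.9
position: [0.5567, 0.1771, 0.0081]
ee_rot: [2.666, 1.054, -0.711]
force: [-0.5, 0.6, -0.6]
width: 0.999
finger_force: 0.0
time: 4.28
position: [0.5573, 0.1775, 0.0052]
ee_rot: [2.667, 1.054, -0.708]
force: [-0.3, -0.4, -1.1]
width: 0.997
finger_force: 0.0
t 4.275 rot [-0.0006 -0.0047  0.0006] | 0.004763921986874517 trans in target axes [ 0.0011 -0.0011  0.0044] in current axes [ 0.001  -0.0011  0.0044] F [-0.2912 -0.3555 -1.1384] w 0.9968160655649732 q [ 0.4045  0.8244  1.488  -0.1745  1.3258  1.308 ]
```

To row units: 0.0015 m is 0.024, 0.0008 m is 0.0128.

```bash
python3 steer.py '0.0128 0 0.024 0 0 0 1
0.0128 0 0.024 0 0 0 1
0 0 0 0 0 0 0.85
0 0 0 0 0 0 0.75' 100
python3 steer.py '0 0 0 0 0 0 0.5
0 0 0 0 0 0 0.3
0 0 0 0 0 0 0.3
0 0 0 0 0 0 0.3'
```

```text
time: 4.78
position: [0.5572, 0.1774, 0.0016]
ee_rot: [2.667, 1.054, -0.709]
force: [-0.0, 0.7, 0.0]
width: 0.75
finger_force: 0.0
time: 5.28
position: [0.5578, 0.1778, 0.0023]
ee_rot: [2.667, 1.054, -0.707]
force: [0.9, 1.8, 5.2]
width: 0.676
finger_force: 107.3
```

To row units: -0.0433 m is -0.6928, -0.025 m is -0.4.

```bash
python3 steer.py '-0.16 0 -0.2768 0 0 0 0.3
-0.32 0 -0.5536 0 0 0 0.3
-0.4 0 -0.6928 0 0 0 0.3
-0.4 0 -0.6928 0 0 0 0.3
-0.4 0 -0.6928 0 0 0 0.3'
python3 - <<'E'
from g import *
LP=D0+Rd.apply([.205,0,.078])
delta(place(-1),gp=LP+.12*zd)
print((cur()[0].inv().apply(LP+.12*zd+place(-1).apply([0,0,.0187])-cur()[1])))
E
```

```text
time: 5.9
position: [0.5563, 0.1764, 0.2143]
ee_rot: [2.667, 1.054, -0.708]
force: [0.5, 0.7, -1.3]
width: 0.679
finger_force: 106.6
t 5.9 rot [-0.3068  1.4794  0.5573] | 1.6104303612483661 trans in target axes [-0.0602  0.4557 -0.0835] in current axes [-0.3113  0.3284  0.1162] F [ 0.5394  0.7368 -1.2743] w 0.679189642288103 q [ 0.4037  0.5848  1.408  -0.1699  1.6403  1.2527]
[-0.3113  0.3284  0.1162]
```

To row units: 0.041 m is 0.656, -0.0389 m is -0.6224.

```bash
python3 steer.py '-0.6224 0.656 0.232 0 0 0 0.3
-0.6224 0.656 0.232 0 0 0 0.3
-0.6224 0.656 0.232 0 0 0 0.3
-0.6224 0.656 0.232 0 0 0 0.3'
python3 steer.py '-0.6224 0.656 0.232 0 0 0 0.3
-0.6224 0.656 0.232 0 0 0 0.3
-0.6224 0.656 0.232 0 0 0 0.3
-0.6224 0.656 0.232 0 0 0 0.3'
python3 steer.py '0 0 0 -0.0195 0.0942 0.0355 0.3
0 0 0 -0.0195 0.0942 0.0355 0.3
0 0 0 -0.0195 0.0942 0.0355 0.3
0 0 0 -0.0195 0.0942 0.0355 0.3
0 0 0 -0.0195 0.0942 0.0355 0.3'
python3 steer.py '0 0 0 -0.0195 0.0942 0.0355 0.3
0 0 0 -0.0195 0.0942 0.0355 0.3
0 0 0 -0.0195 0.0942 0.0355 0.3
0 0 0 -0.0195 0.0942 0.0355 0.3
0 0 0 -0.0195 0.0942 0.0355 0.3'
python3 - <<'E'
from g import *
LP=D0+Rd.apply([.205,0,.078])
delta(place(-1),gp=LP+.12*zd)
E
```

```text
time: 6.4
position: [0.5486, -0.057, 0.2396]
ee_rot: [2.667, 1.054, -0.708]
force: [0.8, -0.7, -1.9]
width: 0.674
finger_force: 106.5
time: 6.9
position: [0.5409, -0.2887, 0.2663]
ee_rot: [2.667, 1.053, -0.708]
force: [0.2, -0.1, -0.2]
width: 0.677
finger_force: 106.5
time: 7.52
position: [0.5412, -0.287, 0.2666]
ee_rot: [2.89, 0.775, 0.442]
force: [-0.5, 0.3, -1.6]
width: 0.681
finger_force: 106.7
time: 8.15
position: [0.5418, -0.2837, 0.2655]
ee_rot: [2.703, 0.404, 1.501]
force: [0.0, 1.8, -1.7]
width: 0.674
finger_force: 106.7
t 8.15 rot [-0.0193  0.0457  0.0191] | 0.053166218496040855 trans in target axes [ 0.0005  0.0039 -0.0017] in current axes [ 0.0004  0.0039 -0.0018] F [ 0.0493  1.834  -1.7254] w 0.6744066483773103 q [-0.9009  0.2018  2.1886  1.5077  0.8073 -0.8047]
```

To row units: 0.004 m is 0.064, -0.0017 m is -0.0272, 0.0457 rad / 1.5708 = 0.0291.

```bash
python3 steer.py '0 0.064 -0.0272 -0.0123 0.0291 0.0122 0.3
0 0 0 0 0 0 0.3'
cat >> g.py <<'E'
# cassette in the tool, from the pose at the grip
Rg=R.from_rotvec([2.667,1.054,-.707]); pg=np.array([.5578,.1778,.0023])
Rcas=R.from_matrix(np.c_[u,b,n])
REL_R=Rg.inv()*Rcas; REL_P=Rg.inv().apply(CC-pg)
def cas():
    Rc,p,o=cur(); return Rc*REL_R, p+Rc.apply(REL_P)
def deckpose():
    r,t=cas(); m=Rd.inv()*r; print('cas in deck',Rd.inv().apply(t-D0),m.as_matrix())
E
cat > look.py <<'E'
import sys,cv2
from g import *
deckpose()
tiles=[]
for nm in('scene','top'):
    im=read_camera(nm)['color'][:,:,::-1]; r,t=cas()
    P=[t+r.apply(np.array([x,y,z])) for x in(-.05,.05) for y in(-.03,.03) for z in(0,.02)]
    w=proj(nm,P); c=proj(nm,[D0+Rd.apply([.19,0,.04])])[0].astype(int); h=50
    k=390//(2*h)+2
    o=c-[h+15,h+15]; cr=cv2.resize(im[o[1]:o[1]+2*h,o[0]:o[0]+130],None,fx=k if 0 else 5,fy=5,interpolation=cv2.INTER_CUBIC)[:,:650]
    L=[D0+Rd.apply([a,bb,.05]) for a in(0,.264) for bb in(-.025,.025)]
    for q in w: cv2.circle(cr,tuple(((q-o+.5)*5-.5).astype(int)),3,(0,0,255),-1)
    for q in proj(nm,L): cv2.circle(cr,tuple(((q-o+.5)*5-.5).astype(int)),3,(0,255,0),-1)
    tiles.append(cr)
a=cv2.hconcat([cv2.resize(t,(400,308)) for t in tiles]); cv2.imwrite(sys.argv[1],a)
E
python3 look.py pics/p0.png; python3 -c "
from g import *
LP=D0+Rd.apply([.205,0,.078])
delta(place(-1),gp=LP+.12*zd)"
```

```text
time: 8.4
position: [0.5406, -0.2872, 0.2647]
ee_rot: [2.679, 0.364, 1.558]
force: [0.4, -0.4, -0.9]
width: 0.676
finger_force: 106.8
cas in deck [0.2029 0.0176 0.1675] [[ 0.0044 -1.      0.0014]
 [ 0.0122 -0.0014 -0.9999]
 [ 0.9999  0.0045  0.0122]]
t 8.5 rot [-0.0039  0.0065 -0.    ] | 0.0076392814343119765 trans in target axes [ 0.0014  0.0005 -0.001 ] in current axes [ 0.0014  0.0005 -0.001 ] F [ 0.2455  0.0679 -1.0823] w 0.6762870722681344 q [-0.9187  0.2201  2.2045  1.5779  0.8371 -0.8676]
```

View pics/p0.png

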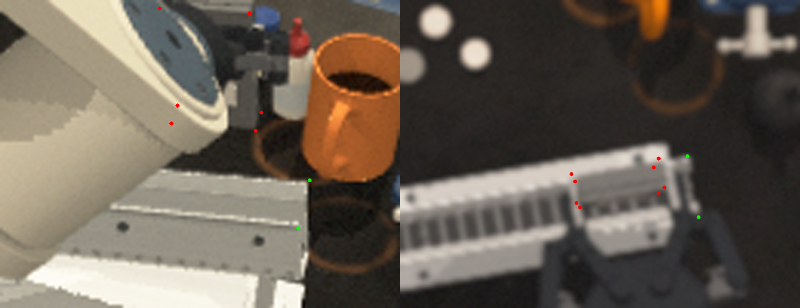

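Top view: the cassette sits above the upper end of the lane, and the predicted corners agree with the image to within about 2 mm. The scene view is hidden by the forearm. I'll align it and lower it to just above the mouth.

```bash
cat >> g.py <<'E'
def goto(x,y,z):
    "move of the tool that brings the cassette to deck x,y(mid-thickness),z (its middle), upright"
    Rt=Rd*R.from_matrix(np.c_[[0,0,1.],[-1.,0,0],[0,-1.,0]])*REL_R.inv()
    tp=D0+Rd.apply([x,y+.01,z])-Rt.apply(REL_P); delta(Rt,tcp=tp)
E
python3 -c "
from g import *
goto(.203,0,.108)"
```

```text
t 8.5 rot [-0.0036  0.0121 -0.0006] | 0.012648394564266452 trans in target axes [-0.0568 -0.0004  0.0224] in current axes [-0.0565 -0.0003  0.0231] F [ 0.2455  0.0679 -1.0823] w 0.6762870722681344 q [-0.9187  0.2201  2.2045  1.5779  0.8371 -0.8676]
```

To row units: -0.019 m is -0.304, 0.0077 m is 0.1232, 0.0121 rad / 1.5708 = 0.0077.

```bash
python3 steer.py '-0.304 0 0.1232 -0.0023 0.0077 -0.0004 0.3
-0.304 0 0.12 0 0 0 0.3
-0.304 0 0.12 0 0 0 0.3
0 0 0 0 0 0 0.3'
python3 -c "
from g import *
deckpose(); goto(.203,0,.108)
import cv2
t=read_camera('top')['color'][:,:,::-1]
c=cv2.resize(t[195:245,365:430],None,fx=9,fy=9,interpolation=cv2.INTER_CUBIC)
w=read_camera('wrist')['color'][:,:,::-1]; cv2.imwrite('pics/w1.png',cv2.hconcat([cv2.resize(c,(400,308)),cv2.resize(w,(400,308))]))"
```

```text
time: 9.0
position: [0.5345, -0.2968, 0.2043]
ee_rot: [2.668, 0.364, 1.573]
force: [-1.0, 0.2, -0.0]
width: 0.679
finger_force: 106.8
cas in deck [0.2028 0.0101 0.1066] [[ 0.0021 -1.      0.0003]
 [ 0.0006 -0.0003 -1.    ]
 [ 1.      0.0021  0.0006]]
t 9.0 rot [-0.0013  0.0006 -0.0017] | 0.0022027948799642357 trans in target axes [ 0.0012  0.0002 -0.0008] in current axes [ 0.0012  0.0002 -0.0008] F [-0.9838  0.2168 -0.0406] w 0.6790109626903047 q [-0.9504  0.361   2.2351  1.7107  0.8769 -1.0984]
```

View pics/w1.png

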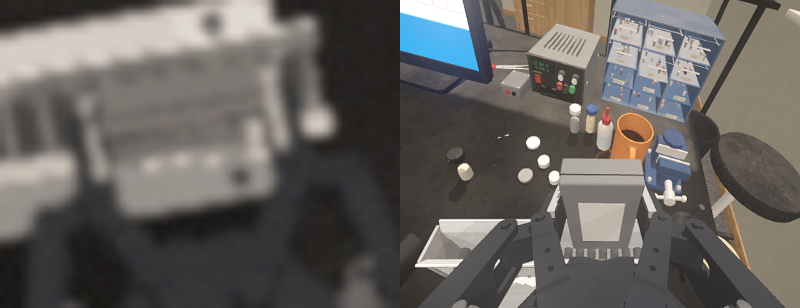

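The top crop shows the cassette centred over the lane, and the wrist view shows it upright between the plates' lines. Lowering in steps and watching the force.

Units first: shifts go in shares of 62.5 mm and turns go in shares of pi/2 rad. So -0.00866 m is -0.1386, 0.005 m is 0.08.

```bash
python3 steer.py '-0.1386 0 0.08 0 0 0 0.3
-0.1386 0 0.08 0 0 0 0.3
0 0 0 0 0 0 0.3'
python3 steer.py '-0.1386 0 0.08 0 0 0 0.3
-0.1386 0 0.08 0 0 0 0.3
0 0 0 0 0 0 0.3'
python3 -c "
from g import *
deckpose(); goto(.203,0,.056)"
```

```text
time: 9.48
position: [0.5348, -0.2996, 0.1839]
ee_rot: [2.668, 0.362, 1.573]
force: [0.3, -0.6, -0.9]
width: 0.677
finger_force: 106.8
time: 9.85
position: [0.5353, -0.3023, 0.1639]
ee_rot: [2.669, 0.361, 1.573]
force: [0.6, 0.1, -1.1]
width: 0.679
finger_force: 106.8
cas in deck [0.2027 0.0098 0.0658] [[ 0.003  -1.     -0.0011]
 [ 0.0007  0.0011 -1.    ]
 [ 1.      0.003   0.0007]]
t 9.85 rot [-0.0005  0.0007 -0.0031] | 0.0032471910253557617 trans in target axes [-0.0084  0.0003  0.005 ] in current axes [-0.0084  0.0003  0.005 ] F [ 0.6142  0.0508 -1.0514] w 0.6788546026227457 q [-0.9564  0.4587  2.2372  1.7861  0.897  -1.2237]
```

No contact in the lane so far. Continuing to the rollers.

To row units: -0.0084 m is -0.1344, 0.005 m is 0.08.

```bash
python3 steer.py '-0.1344 0 0.08 0 0 0 0.3
-0.056 0 0.032 0 0 0 0.3
0 0 0 0 0 0 0.3'
python3 steer.py '-0.0288 0 0.016 0 0 0 0.3
0 0 0 0 0 0 0.3'
python3 steer.py '-0.0208 0 0.0128 0 0 0 0.3
0 0 0 0 0 0 0.3'
python3 -c "
from g import *
deckpose()"
```

```text
time: 10.22
position: [0.536, -0.3043, 0.1509]
ee_rot: [2.667, 0.362, 1.573]
force: [0.1, -0.3, -1.6]
width: 0.675
finger_force: 106.8
time: 10.48
position: [0.5362, -0.3047, 0.1494]
ee_rot: [2.666, 0.363, 1.574]
force: [-0.7, 0.5, -0.9]
width: 0.678
finger_force: 106.8
time: 10.72
position: [0.5362, -0.3048, 0.1478]
ee_rot: [2.667, 0.363, 1.574]
force: [-0.3, 0.7, -0.9]
width: 0.678
finger_force: 106.8
cas in deck [0.203  0.0102 0.0495] [[ 0.0013 -1.     -0.0011]
 [-0.0002  0.0011 -1.    ]
 [ 1.      0.0013 -0.0002]]
```

To row units: -0.0013 m is -0.0208, 0.0008 m is 0.0128.

```bash
python3 steer.py '-0.0208 0 0.0128 0 0 0 0.3
0 0 0 0 0 0 0.3'
python3 steer.py '-0.0144 0 0.008 0 0 0 0.3
0 0 0 0 0 0 0.3'
python3 -c "
from g import *
deckpose()"
```

```text
time: 10.98
position: [0.5363, -0.305, 0.1462]
ee_rot: [2.667, 0.363, 1.574]
force: [0.3, -0.9, -1.4]
width: 0.675
finger_force: 106.8
time: 11.22
position: [0.5363, -0.3051, 0.1452]
ee_rot: [2.667, 0.363, 1.574]
force: [1.2, -0.7, -1.2]
width: 0.677
finger_force: 106.8
cas in deck [0.203  0.0103 0.047 ] [[ 0.0014 -1.     -0.0011]
 [-0.0002  0.0011 -1.    ]
 [ 1.      0.0014 -0.0002]]
```

To row units: -0.0009 m is -0.0144, 0.0005 m is 0.008.

```bash
for i in 1; do python3 steer.py '-0.0144 0 0.008 0 0 0 0.3
0 0 0 0 0 0 0.3'; done
python3 steer.py '-0.0144 0 0.008 0 0 0 0.3
0 0 0 0 0 0 0.3'
```

```text
time: 11.48
position: [0.5366, -0.3054, 0.145]
ee_rot: [2.665, 0.363, 1.576]
force: [-1.8, 1.5, 5.2]
width: 0.676
finger_force: 107.5
time: 11.72
position: [0.537, -0.3056, 0.1449]
ee_rot: [2.663, 0.364, 1.578]
force: [-4.7, 1.0, 11.0]
width: 0.675
finger_force: 108.0
```

Contact is confirmed: 5 to 11 N upward while held. Easing off slightly, opening, then withdrawing backwards along the tool axis.

To row units: 0.0009 m is 0.0144, -0.0005 m is -0.008.

```bash
python3 steer.py '0.0144 0 -0.008 0 0 0 0.3
0 0 0 0 0 0 1
0 0 0 0 0 0 1
0 0 0 0 0 0 1'
python3 steer.py '0 0 -0.48 0 0 0 1
0 0 -0.8 0 0 0 1
0 0 -0.8 0 0 0 1'
python3 steer.py '0 0 0 0 0 0 1
0 0 0 0 0 0 1
0 0 0 0 0 0 1
0 0 0 0 0 0 1
0 0 0 0 0 0 1'
python3 -c "
import cv2
from g import *
o=[]
for nm,(x,y,w,h) in(('top',(300,185,130,65)),('scene',(270,160,160,120))):
    t=read_camera(nm)['color'][y:y+h,x:x+w,::-1]; o.append(cv2.resize(t,(400,400*h//w),interpolation=cv2.INTER_CUBIC))
o[0]=cv2.copyMakeBorder(o[0],0,100,0,0,cv2.BORDER_CONSTANT)
cv2.imwrite('pics/e0.png',cv2.hconcat(o))"
```

```text
time: 12.22
position: [0.5363, -0.3052, 0.1441]
ee_rot: [2.667, 0.363, 1.573]
force: [-0.4, 0.6, 0.4]
width: 1.001
finger_force: 0.1
time: 12.6
position: [0.4226, -0.3175, 0.2083]
ee_rot: [2.668, 0.363, 1.573]
force: [1.1, -0.6, -0.1]
width: 0.999
finger_force: 0.0
time: 13.22
position: [0.4242, -0.3174, 0.2076]
ee_rot: [2.667, 0.364, 1.574]
force: [-0.5, 0.8, 1.0]
width: 1.0
finger_force: 0.0
```

View pics/e0.png

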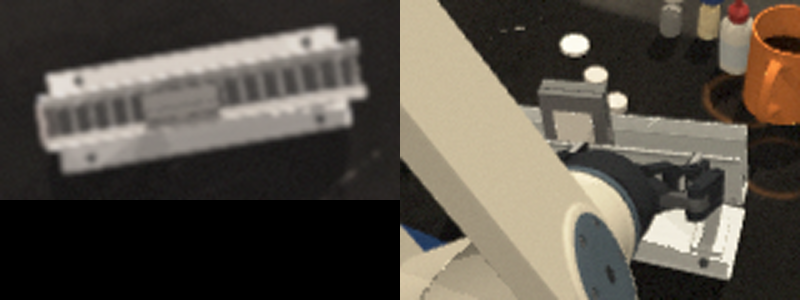

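The cassette stands upright and is rolling; its top edge is at about x 145–218 in the left crop, mid-lane. I'll wait for it to reach the stop.

```bash
for i in 1 2 3; do python3 steer.py '0 0 0 0 0 0 1
0 0 0 0 0 0 1
0 0 0 0 0 0 1
0 0 0 0 0 0 1
0 0 0 0 0 0 1' | head -1; python3 -c "
from bench import manip, ticket, read_camera;import cv2
t=read_camera('top')['color'][185:250,300:430,::-1]; cv2.imwrite('pics/r$i.png',cv2.resize(t,None,fx=3,fy=3,interpolation=cv2.INTER_CUBIC))"; done
python3 -c "
import cv2;cv2.imwrite('pics/e1.png',cv2.vconcat([cv2.imread(f'pics/r{i}.png') for i in(1,2,3)]))"
```

```text
time: 13.95
time: 14.62
time: 15.3
```

View pics/e1.png

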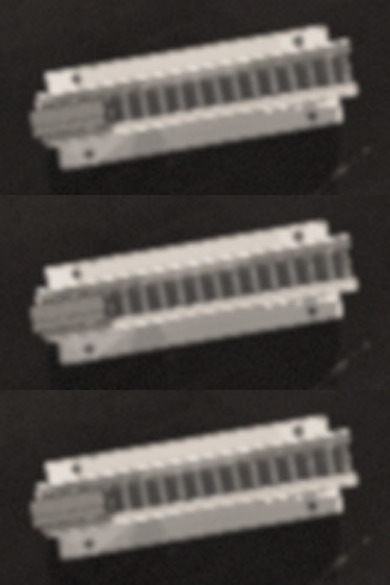

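The cassette is at the stop plate (x 33–105), unchanged across all three frames, and the arm is clear of it. Handing in.

```bash
python3 -c "
from bench import manip, ticket, read_camera
print(ticket.close_job())"
```

```text
the job is handed in; nothing more can be done
None
```

I set the cassette on the rollers at the upper end of the lane and let go; it rolled down by itself and came to rest against the stop plate. I handed the job in at about 15 s, but no verdict was printed.

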